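# Flip the strawberry box open

### The job

The strawberries are wanted next: with a fingertip under the black front lip, gently swing up the clear lid of the strawberry box and push it back past upright until it lies open against its stop by itself. Do not grip the lid or anything else, do not fling or slam it, and do not lift the box or shove it out of place. Leave the grape box shut and everything else on the bench where it stands, and finish with the hand clear.

Things in the scene. Friction and masses are not known exactly. Their poses are not given: they have to be found in the camera images.
- berry_box: Topping box holding red strawberries, seen through its clear lid. Steel housing 125 (x) by 180 (y) by 140 mm high, black round the foot, about 2.2 kg, standing loose on rubber feet. Origin: centre of its underside; x points from its front (lip side, which faces roughly towards the robot) to its rear (hinge side), y along the front edge, z up. Front face at x = -62.5 mm.
- berry_lid (a joint): Hinge of the strawberry box's lid, rad: 0 shut, grows as the lid's front swings up and back, 1.57 upright, 1.95 the stop. Below about 1.5 the lid falls shut, above about 1.6 it falls open onto the stop. Lid about 0.22 kg: clear flat panel 131 (front to back) by 180 by 5 mm whose underside lies at hinge height when shut, nearly free hinge, no spring.
- berry_hinge (a point): Middle of the strawberry lid's hinge axis (axis along the box's y), fixed on the box at x = +66.5, y = 0, z = 143 mm.
- berry_lip (a point): Middle of the rounded front edge (bead, 8 mm thick) of the strawberry lid's black finger lip; moves with the lid. The lip is 46 mm wide, in the middle of the front edge, and 4 mm thick, overhangs the box's front by 38 mm, rising slightly outwards. Shut, this point is at x = -100.5, y = 0, z = 155.5 mm in the box, 167 mm from the hinge axis; below the lip the front is clear down to the bench.
- grape_box: The same box, holding green grapes. Same size, origin and axes. It is to be left alone.
- grape_lid (a joint): Hinge of the grape box's lid, rad: 0 shut, as it must stay.
- tray: Dark red lacquer serving tray, 90 (x) by 140 (y) by 14 mm high, between the boxes and the robot. Origin: centre of its underside. Bystander.
- daifuku_a: White rice cake on the lacquer tray, 45 mm across, 31 mm high. Origin: centre of its underside. Bystander.
- daifuku_b: Pink rice cake on the lacquer tray, the same size. Origin: centre of its underside. Bystander.
- jar_a: Cream crock with wooden lid, 80 mm across, 106 mm high with its knob, on the left. Origin: centre of its underside. Bystander.
- jar_b: The same crock on the right. Origin: centre of its underside. Bystander.
- shaker: Aluminium sugar shaker, 60 mm across, 106 mm high, behind the boxes. Origin: centre of its underside. Bystander.
- palette: Spatula lying on the bench at the front left, lower than 30 mm. Origin: on its underside, about mid-length; its x axis runs along it. Bystander.
- bowl: Steel bowl of bean paste, 120 mm across, 45 mm high, at the front right. Origin: centre of its underside. Bystander.

How it is judged:
By the outcome, as a careful person would: the job done as asked, in the order asked, and still so for the second after the job is handed in, with the robot touching nothing.
It also fails if it takes over 40 s, if anything falls off the work surface, if the arm or the gripper's body presses on something with over 40 N, if the wrist force passes 120 N, or if a joint passes its speed limit or range.

### The arm

A 6-joint arm with a two-finger parallel gripper is mounted at the origin on the work surface. World frame = base frame: x ahead of the robot, y to its left, z up, the work surface at z = 0. Lengths are in mm, angles in rad, forces in N, time in s.
With the tool pointing down it reaches from about 275 to 1000 mm from the base axis. Payload 8.4 kg.
Tool frame: the origin (TCP) lies midway between the tips of the shut fingers; the grasp point (between the pads) lies 19 mm behind it; z points along the fingers, y is the line along which they close (so a half turn about z gives the same grasp; the last joint's range is limited). The gripper opens to 85 mm and grips with 20 to 120 N. Pads are 22 mm wide; open, the fingers measure 114 mm over their backs; the gripper's body (76 mm by 85 mm) begins 54 mm behind the grasp point. The pads swing forward as they close: fully open they stand 13 mm farther back than shut.
Start: joints at [1.281, 0.353, 1.633, -0, 1.155, -0.002], TCP at [177.401, 599.297, 231.281] pointing down, gripper open.
Joint ranges: [-2.63, 2.63], [-0.92, 2.1], [0.06, 2.66], [-1.3, 4.44], [0, 2.69], [-3.02, 3.02]. Speed limits (rad/s): [2.22, 2.22, 2.79, 3.14, 3.14, 3.14].

### API

Orientations are given as [roll, pitch, yaw] about the fixed x, y, z axes, in that order (R = Rz(yaw) Ry(pitch) Rx(roll)).
In Python, from rig import r, imaging gives the robot as it stands. The module is installed in compiled form; this text tells all that it offers.
- The arm moves only by the tool arm_command, never from a script. Its argument "deltas" is a list of rows, each an object of numbers: "hand": the finger opening in mm, from 0 to 85.4; "tx", "ty", "tz": the shift along the tool's x, y, z in mm; "wx", "wy", "wz": the turn, a rotation vector about the tool's x, y, z in rad. A call has 1 to 8 rows; each row shifts and turns the commanded pose from where the row before left it, along the tool's axes as they then stand; what a row does not reach is not made up. A row lasts 1/8 s, in which the tool goes at most 62.5 mm and 10.7 degrees, less where a joint would pass 70% of its speed; a pose out of reach is approached as far as the arm can. A call with a gripper value outside its range is refused whole. The fingers move at their own pace and stop on an object; "squeeze" is the grip in N (left out, the last holds). Time passes only in rows, so rows that do not move let the fingers close. It gives the time, the measured TCP pose, the force, the opening and the grip force at its end, in the units of the state.
- r.sense(): the state, without advancing time (a new reading comes with each control period).
- imaging.grab_frame(name): name is "scene" or "top" or "wrist"; returns a dict with "image" (420x560x3 uint8, red, green, blue), "mtx" (3x3 intrinsics, pixels), "world_to_cam" (4x4, takes a point from world to camera coordinates). Camera axes: x right, y up, looking along -z (the intrinsics and any distortion apply to the point x, -y, -z); pixel columns grow to the right and rows downward; lengths in mm; the calibration is good to about 2 mm. A picture is of the moment at which its call begins. There is no depth.
- r.sign_off(): hands the job in; it is judged then, once.
The state is a dict: "clock": time; "qpos": joint angles; "qvel": joint speeds; "joint_efforts": joint torques, N m; "eef_pos": TCP position; "tcp_rot": TCP orientation; "contact_force": force on the tool from outside, world axes, zero at the start; "wrist_torque": the same for the moment, N m; "opening": opening from 0.0 (shut) to 1.0 (fully open); "grasp_force": force on a finger pad.
Only numpy, scipy, OpenCV 4.12 (cv2) and the standard library are available. Lean on these libraries where they do the work, as an engineer would, in place of code of your own. Each camera call takes 0.05 s, during which the arm holds its last target. There are 200 camera calls.

## Working session

There is one attempt and no reset: what is moved stays moved. The work goes in short steps, Python scripts to look and compute and a tool call to move; the robot and the scene stay as the last step left them, time stands still between calls to the robot, and variables do not carry over. Pictures are saved under pics/ and viewed, at most 12 in all, crops included, and the job is handed in when it is done.

Besides the shell and the picture viewer there is one more tool, called after ">>>" in YAML: its name, and indented under it one key for each argument. arm_command: Moves the arm, as the interface text tells. Its arguments: {"type":"object","properties":{"deltas":{"type":"array"},"squeeze":{"type":"number"}},"required":["deltas"]}

```bash
mkdir -p pics; python3 - <<'E'
from rig import r, imaging
import cv2, numpy as np, pickle
d={}
for n in("scene","top"):
    f=imaging.grab_frame(n); d[n]=f
    cv2.imwrite(f"pics/{n}0.png",f["image"][:,:,::-1]); print(n,f.keys(),f["mtx"].tolist(),np.round(f["world_to_cam"],4).tolist())
pickle.dump(d,open("d0.pkl","wb"))
s=r.sense();print({k:np.round(v,3).tolist() for k,v in s.items()})
E
```

```text
scene dict_keys(['image', 'mtx', 'world_to_cam']) [[502.5070159698954, 0.0, 280.8221121653982], [0.0, 502.5070159698954, 214.511464501848], [0.0, 0.0, 1.0]] [[0.7036, 0.7104, -0.0145, -405.335], [-0.6041, 0.6088, 0.5142, 271.0382], [0.3741, -0.353, 0.8575, -1493.4988], [0.0, 0.0, 0.0, 1.0]]
top dict_keys(['image', 'mtx', 'world_to_cam']) [[448.2831978523195, 0.0, 283.6822933935059], [0.0, 448.2831978523195, 217.32496967918203], [0.0, 0.0, 1.0]] [[0.0136, -0.9999, -0.0016, -21.4104], [0.9929, 0.0133, 0.1179, -570.6293], [-0.1179, -0.0032, 0.993, -1315.6268], [0.0, 0.0, 0.0, 1.0]]
{'clock': 0.1, 'qpos': [1.281, 0.354, 1.634, -0.0, 1.155, -0.002], 'qvel': [-0.0, -0.001, -0.002, -0.001, 0.001, -0.0], 'joint_efforts': [0.001, -60.636, -34.282, 0.0, 0.004, -0.0], 'eef_pos': [177.29, 598.889, 230.651], 'tcp_rot': [-3.14, 0.0, 2.854], 'contact_force': [-0.463, -0.297, 0.758], 'wrist_torque': [0.005, -0.011, 0.011], 'grasp_force': 0.0, 'opening': 0.999}
```

View pics/scene0.png

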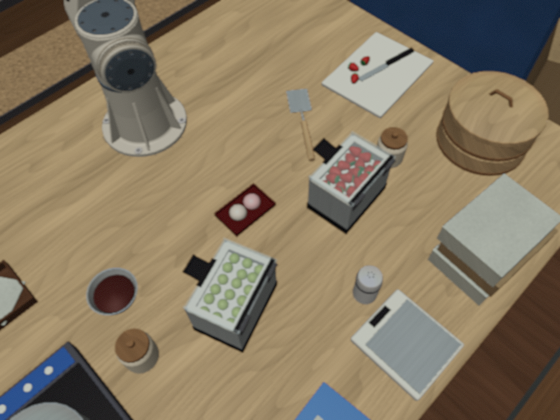

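View pics/top0.png

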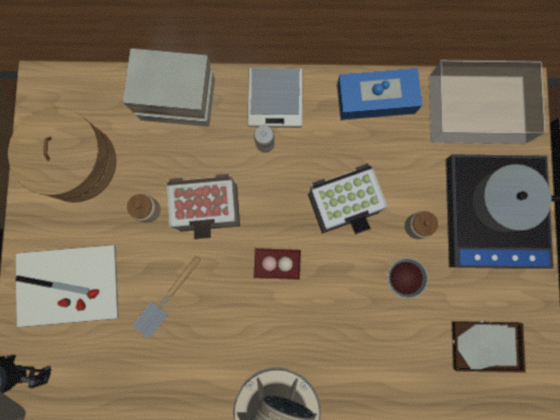

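The scene view shows the strawberry box with its lip near (327,150). In the top view the lip is near (203,230), the palette is to the lower left, and the crock is at (141,207). Next I'll segment the lip in both views.

```bash
cat > h.py <<'E'
import numpy as np, cv2
def ray(f,uv):
    T=f["world_to_cam"];R=T[:3,:3];K=f["mtx"]
    d=np.linalg.inv(K)@[uv[0],uv[1],1.];d=R.T@[d[0],-d[1],-d[2]]
    return -R.T@T[:3,3], d/np.linalg.norm(d)
def plane(f,uv,z):
    o,d=ray(f,uv);return o+d*(z-o[2])/d[2]
def tri(fs,uvs):
    A=np.zeros((3,3));b=np.zeros(3);L=[ray(f,u) for f,u in zip(fs,uvs)]
    for o,d in L:
        P=np.eye(3)-np.outer(d,d);A+=P;b+=P@o
    p=np.linalg.solve(A,b);return p,[np.linalg.norm(np.cross(p-o,d)) for o,d in L]
def proj(f,p):
    c=f["world_to_cam"]@np.r_[p,1];q=f["mtx"]@[c[0],-c[1],-c[2]];return q[:2]/q[2]
E
python3 - <<'E'
import pickle,numpy as np,cv2
from h import *
d=pickle.load(open("d0.pkl","rb"))
win={"top":(190,218,216,245),"scene":(308,132,344,166)}
tiles=[]
for n,(a,b,c,e) in win.items():
    im=d[n]["image"];m=(im[b:e,a:c].max(2)<70).astype(np.uint8)
    k,l,st,ce=cv2.connectedComponentsWithStats(m)
    i=1+np.argmax(st[1:,4]);cn=cv2.findContours((l==i).astype(np.uint8),0,2)[0][0]
    R=cv2.minAreaRect(cn);print(n,st[i],ce[i]+[a,b],np.round(cv2.boxPoints(R)+[a,b],1).tolist())
    x0,y0=(160,170) if n=="top" else (290,125)
    tiles.append(cv2.resize(im[y0:y0+110,x0:x0+80 if n=='x' else x0+105],None,fx=3.8,fy=3.8,interpolation=2)[:,:,::-1])
cv2.imwrite("pics/crop.png",np.hstack(tiles))
E
```

```text
top [  0   2  26  19 328] [201.83536585 227.95731707] [[189.4, 221.5], [214.7, 219.6], [216.0, 236.5], [190.7, 238.4]]
scene [  6   7  27  24 304] [325.75328947 149.81578947] [[312.0, 150.0], [328.0, 134.0], [341.0, 147.0], [325.0, 163.0]]
```

View pics/crop.png

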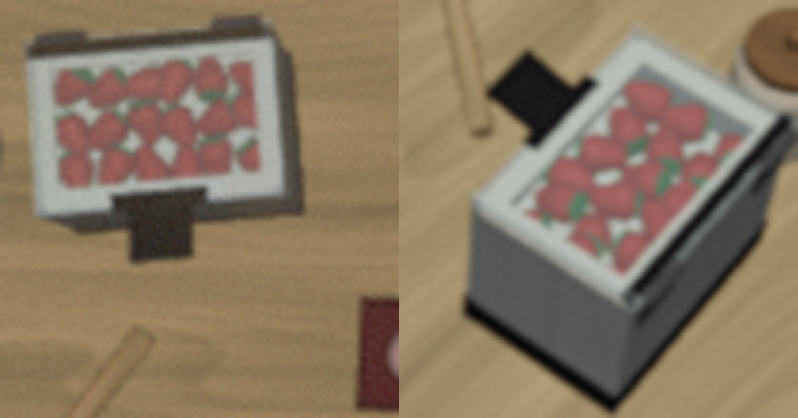

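The crop shows the lid shut. The lip's front corners are at about (195,239) and (211,237.4) in the top view, and (324.5,138.2) and (313.9,149.2) in the scene view.

```bash
python3 - <<'E'
import pickle,numpy as np
from h import *
d=pickle.load(open("d0.pkl","rb"));t,s=d["top"],d["scene"]
T=lambda x,y:np.array([160+x/3.8,170+y/3.8]);S=lambda x,y:np.array([290+(x-399)/3.8,125+y/3.8])
for n,a,b in[("lipL",T(133,262),S(530,50)),("lipR",T(194,256),S(490,92)),("lidFL",T(38,216),S(637,27)),("lidFR",T(284,196),S(476,200))]:
    p,e=tri([t,s],[a,b]);print(n,p.round(1),np.round(e,1), "planar",plane(t,a,155 if n[:3]=="lip" else 147).round(1),plane(s,b,155 if n[:3]=="lip" else 147).round(1))
# grape & bystander rough
for n,uv,z in[("palette tip",(198,259),10),("tray L",(254,248),14),("jar_a",(140,207),106),("grapelip",(361,229),155)]:print(n,plane(t,uv,z).round())
L=plane(t,T(38,216),147);R=plane(t,T(284,196),147);v=L-R;print("yaw",np.arctan2(-v[0],v[1]),np.linalg.norm(v))
E
```

```text
lipL [496.5 230.2 153.4] [4. 4.] planar [493.9 226.6 155. ] [499.3 232.8 155. ]
lipR [501.4 186.6 152.8] [4. 4.] planar [498.8 183.  155. ] [504.6 188.9 155. ]
lidFL [529.3 301.8 143.5] [3.4 3.4] planar [526.9 298.2 147. ] [532.6 302.5 147. ]
lidFR [547.4 125.1 139.2] [4.5 4.5] planar [543.8 120.5 147. ] [553.3 124.9 147. ]
palette tip [443. 244.  10.]
tray L [478.  75.  14.]
jar_a [586. 397. 106.]
grapelip [ 527. -225.  155.]
yaw 0.09511508556669002 178.45545467016763
```

>>> arm_command:
  deltas:
    - {"hand": 0,"wy": -0.15}
    - {"wy": -0.15}
    - {"wy": -0.15}
  squeeze: 20

```text
schema error: expected keys hand, tx, ty, tz, wx, wy, wz
```

```bash
cat > s.py <<'E'
from rig import r
import numpy as np
from scipy.spatial.transform import Rotation as Ro
s=r.sense()
for k in("clock","qpos","eef_pos","tcp_rot","contact_force","opening"):print(k,np.round(s[k],3))
print("axes xyz rows",Ro.from_euler("xyz",s["tcp_rot"]).as_matrix().T.round(3).tolist())
open("log.txt","a").write(repr((list(s["qpos"]),list(s["eef_pos"]),list(s["tcp_rot"])))+"\n")
E
python3 s.py
```

```text
clock 0.1
qpos [ 1.281  0.354  1.634 -0.     1.155 -0.002]
eef_pos [177.29  598.889 230.651]
tcp_rot [-3.14   0.     2.854]
contact_force [-0.463 -0.297  0.758]
opening 0.999
axes xyz rows [[-0.959, 0.284, -0.0], [0.284, 0.959, -0.001], [-0.0, -0.001, -1.0]]
```

Every row needs all seven keys.

>>> arm_command:
  deltas:
    - {"hand": 0,"tx": 0,"ty": 0,"tz": 0,"wx": 0,"wy": -0.15,"wz": 0}
    - {"hand": 0,"tx": 0,"ty": 0,"tz": 0,"wx": 0,"wy": -0.15,"wz": 0}
    - {"hand": 0,"tx": 0,"ty": 0,"tz": 0,"wx": 0,"wy": -0.15,"wz": 0}
  squeeze: 20

```text
clock: 0.48
eef_pos: [177.5, 599.5, 231.7]
tcp_rot: [3.14, 0.455, 2.853]
contact_force: [-0.3, -0.2, -0.0]
opening: 0.377
grasp_force: 0.0
```

```bash
python3 s.py
```

```text
clock 0.475
qpos [ 1.517  0.412  1.626 -0.467  1.251  0.417]
eef_pos [177.52  599.507 231.746]
tcp_rot [3.14  0.455 2.853]
contact_force [-0.26  -0.171 -0.002]
opening 0.377
axes xyz rows [[-0.861, 0.256, -0.439], [0.284, 0.959, 0.001], [0.421, -0.123, -0.898]]
```

>>> arm_command:
  deltas:
    - {"hand": 0,"tx": 0,"ty": 0,"tz": 0,"wx": 0,"wy": 0.18,"wz": 0}
    - {"hand": 0,"tx": 0,"ty": 0,"tz": 0,"wx": 0,"wy": 0.18,"wz": 0}
    - {"hand": 0,"tx": 0,"ty": 0,"tz": 0,"wx": 0,"wy": 0.18,"wz": 0}
    - {"hand": 0,"tx": 0,"ty": 0,"tz": 0,"wx": 0,"wy": 0.18,"wz": 0}
    - {"hand": 0,"tx": 0,"ty": 0,"tz": 0,"wx": 0,"wy": 0.18,"wz": 0}
    - {"hand": 0,"tx": 0,"ty": 0,"tz": 0,"wx": 0,"wy": 0.18,"wz": 0}

```text
clock: 1.23
eef_pos: [178.0, 599.6, 232.1]
tcp_rot: [3.139, -0.636, 2.855]
contact_force: [-0.4, -0.3, -0.5]
opening: 0.001
grasp_force: 0.0
```

```bash
python3 s.py; cat > kin.py <<'E'
import numpy as np
from scipy.spatial.transform import Rotation as Ro
from scipy.optimize import least_squares
D=[eval(l) for l in open("log.txt")]
E=lambda a,v:Ro.from_euler(a,v).as_matrix()
def fkR(q,c=0):return E("z",q[0])@E("y",q[1]+q[2])@E("z",q[3])@E("y",q[4])@E("z",q[5]+c)
def fk(q,p,c=0):
    a1,d1,L2,L3,e3,d6=p;R=fkR(q,c)
    pl=np.array([a1,0,d1])+E("y",q[1])@[0,0,L2]+E("y",q[1]+q[2])@[e3,0,L3]
    return E("z",q[0])@pl+R[:,2]*d6,R
def fit(c):
    return least_squares(lambda p:np.r_[np.concatenate([fk(q,p)[0]-t for q,t,_ in D]),(p-P0)*.01],P0)
P0=np.array([0,330,400,400,0,200.])
if __name__=="__main__":
    for c in(np.pi/2,-np.pi/2):
        print(c,[np.abs(fkR(q,c)-E("xyz",e)).max().round(3) for q,t,e in D])
    s=fit(0);print(s.x.round(1),s.fun.round(1))
E
python3 kin.py
```

```text
clock 1.225
qpos [ 0.965  0.466  1.618  0.62   1.333 -0.554]
eef_pos [177.975 599.591 232.112]
tcp_rot [ 3.139 -0.636  2.855]
contact_force [-0.443 -0.308 -0.482]
opening 0.001
axes xyz rows [[-0.772, 0.228, 0.594], [0.285, 0.959, 0.002], [-0.569, 0.171, -0.805]]
1.5707963267948966 [np.float64(0.0), np.float64(0.0), np.float64(0.0)]
-1.5707963267948966 [np.float64(1.918), np.float64(1.918), np.float64(1.917)]
[ -4.9 279.9 468.  486.7 -56.5 343. ] [ 1.5 -0.4 -0.1  1.6 -0.1 -0.   1.1 -0.8  0.1 -0.  -0.5  0.7  0.9 -0.6
  1.4]
```

>>> arm_command:
  deltas:
    - {"hand": 0,"tx": 0,"ty": 0,"tz": -30,"wx": 0.15,"wy": 0,"wz": 0}
    - {"hand": 0,"tx": 0,"ty": -40,"tz": -30,"wx": 0.15,"wy": 0,"wz": 0}
    - {"hand": 0,"tx": 0,"ty": -40,"tz": -30,"wx": 0,"wy": 0,"wz": 0}

```text
clock: 1.6
eef_pos: [219.5, 519.6, 315.8]
tcp_rot: [-2.836, -0.631, 2.853]
contact_force: [0.1, 0.4, 0.1]
opening: -0.003
grasp_force: 0.0
```

```bash
python3 s.py; python3 kin.py
```

```text
clock 1.6
qpos [ 0.913  0.482  1.423  0.439  1.776 -0.499]
eef_pos [219.465 519.593 315.849]
tcp_rot [-2.836 -0.631  2.853]
contact_force [0.071 0.379 0.064]
opening -0.003
axes xyz rows [[-0.774, 0.23, 0.59], [0.102, 0.965, -0.243], [-0.625, -0.128, -0.77]]
1.5707963267948966 [np.float64(0.0), np.float64(0.0), np.float64(0.0), np.float64(0.0)]
-1.5707963267948966 [np.float64(1.918), np.float64(1.918), np.float64(1.917), np.float64(1.929)]
[1.000e-01 2.948e+02 5.697e+02 4.944e+02 5.990e+01 3.438e+02] [ 1.5 -0.3 -0.1  2.  -0.1 -0.   0.7 -0.5  0.1  0.8 -0.7  0.   0.  -0.4
  1.7  0.9  0.6  1.4]
```

```bash
cat >> kin.py <<'E'
LO=np.array([-2.63,-.92,.06,-1.3,0.05,-3.02]);HI=np.array([2.63,2.1,2.66,4.44,2.69,3.02])
def fit0():
    s=least_squares(lambda v:np.concatenate([fk(q,[0,v[0],v[1],v[2],0,v[3]])[0]-t for q,t,_ in D]),[300,500,500,343]);v=s.x
    return np.array([0,v[0],v[1],v[2],0,v[3]]),s.fun
def ik(pos,R,q0,P):
    def f(q):
        t,Q=fk(q,P,np.pi/2);return np.r_[(t-pos)/100,(Q.T@R-np.eye(3)).ravel()]
    s=least_squares(f,np.clip(q0,LO+1e-3,HI-1e-3),bounds=(LO,HI));return s.x,s.cost
def Rdir(yaw,pitch,roll=0): # tool z: yaw, elevated by pitch; roll about tool z
    z=np.array([np.cos(yaw)*np.cos(pitch),np.sin(yaw)*np.cos(pitch),np.sin(pitch)])
    y=np.array([-np.sin(yaw),np.cos(yaw),0.]);x=np.cross(y,z)
    return np.c_[x,y,z]@E("z",roll)
E
python3 - <<'E'
from kin import *
P,f=fit0();print(P.round(1),f.round(1))
rng=np.random.default_rng(0)
def best(pos,yaw,pit):
    out=None
    for roll in np.arange(0,6.28,np.pi/4):
        for k in range(6):
            q0=[np.arctan2(pos[1],pos[0]),.4,1.6,rng.uniform(-1,4),rng.uniform(.3,2.5),rng.uniform(-2,2)]
            q,c=ik(pos,Rdir(yaw,pit,roll),q0,P)
            if c<1e-4:
                m=np.minimum(q-LO,HI-q)[[1,2,3,4]].min()
                if out is None or m>out[0]:out=(m,roll,q)
    return out
for pos in([480,205,130],[665,224,300]):
    for yaw in(-90,-60,-30,0,30,60,90):
        for pit in ((0,) if pos[2]<200 else (0,-.5)):
            o=best(np.array(pos),np.radians(yaw),pit)
            print(pos,yaw,pit,None if o is None else (round(o[0],2),round(o[1],2),o[2].round(2).tolist()))
E
```

```text
[  0.  242.9 554.7 473.1   0.  341.1] [ 1.4 -0.7  0.   0.9  2.2 -0.1  4.6  2.4 -0.4 -2.  -6.2  0.5]
[480, 205, 130] -90 0 (np.float64(0.5), np.float64(0.0), [0.85, 1.03, 1.55, -0.8, 1.98, 1.18])
[480, 205, 130] -60 0 (np.float64(0.2), np.float64(3.93), [1.02, 0.92, 1.91, -1.1, 1.72, -1.07])
[480, 205, 130] -30 0 None
[480, 205, 130] 0 0 (np.float64(0.03), np.float64(4.71), [0.98, 0.98, 2.63, 4.17, 1.83, 0.39])
[480, 205, 130] 30 0 None
[480, 205, 130] 60 0 (np.float64(0.18), np.float64(3.93), [-0.28, 0.89, 2.48, 1.8, 1.63, -1.01])
[480, 205, 130] 90 0 (np.float64(0.55), np.float64(3.14), [-0.28, 0.88, 2.11, 1.3, 1.61, -1.42])
[665, 224, 300] -90 0 (np.float64(0.14), np.float64(1.57), [0.7, 1.0, 1.11, -1.16, 2.16, 2.24])
[665, 224, 300] -90 -0.5 (np.float64(0.47), np.float64(2.36), [0.67, 0.81, 1.11, -0.83, 1.92, 3.02])
[665, 224, 300] -60 0 None
[665, 224, 300] -60 -0.5 (np.float64(0.27), np.float64(0.79), [0.75, 0.57, 1.54, -1.03, 1.49, 1.37])
[665, 224, 300] -30 0 None
[665, 224, 300] -30 -0.5 None
[665, 224, 300] 0 0 (np.float64(0.3), np.float64(1.57), [0.6, 0.44, 2.36, 3.77, 1.29, 2.94])
[665, 224, 300] 0 -0.5 (np.float64(0.09), np.float64(4.71), [0.55, 0.16, 2.18, 4.35, 0.51, -0.88])
[665, 224, 300] 30 0 (np.float64(0.26), np.float64(1.57), [0.14, 0.42, 2.4, 2.74, 1.28, -3.02])
[665, 224, 300] 30 -0.5 (np.float64(0.34), np.float64(0.79), [0.18, 0.13, 2.21, 2.27, 0.39, 3.02])
[665, 224, 300] 60 0 (np.float64(0.53), np.float64(1.57), [-0.14, 0.53, 2.13, 1.91, 1.4, -2.69])
[665, 224, 300] 60 -0.5 (np.float64(0.66), np.float64(3.14), [-0.07, 0.29, 2.0, 1.43, 0.92, -0.55])
[665, 224, 300] 90 0 (np.float64(0.95), np.float64(3.93), [-0.17, 0.72, 1.71, 1.44, 1.68, -0.08])
[665, 224, 300] 90 -0.5 (np.float64(1.02), np.float64(0.79), [-0.11, 0.52, 1.64, 1.09, 1.39, -2.92])
```

```bash
cat > plan.py <<'E'
from kin import *
import json
def rows(p,R,pt,Rt,n,P,q):
    w=Ro.from_matrix(R.T@Rt).as_rotvec()/n;dR=Ro.from_rotvec(w).as_matrix();step=(pt-p)/n;t=[]
    print("angle/row",np.linalg.norm(w).round(3))
    for k in range(n):
        t.append(np.round(R.T@step,0)); p=p+step;R=R@dR
        qn,c=ik(p,R,q,P);print(p.round(),t[-1],w.round(3),"q",qn.round(2),"c",f"{c:.0e}","dq",np.abs(qn-q).max().round(2));q=qn
def cur():
    q,t,e=D[-1];return np.array(t),E("xyz",e),np.array(q)
E
python3 - <<'E'
from plan import *
p,R,q=cur();P=fit(0).x
rows(p,R,np.array([400,90,260.]),Rdir(np.radians(65),0,np.pi),10,P,q)
E
```

```text
angle/row 0.216
[238. 477. 310.] [-27. -38.  -1.] [-0.185  0.084  0.072] q [ 0.77  0.39  1.59  0.53  1.65 -0.55] c 3e-20 dq 0.17
[256. 434. 305.] [-29. -35. -11.] [-0.185  0.084  0.072] q [ 0.62  0.32  1.74  0.64  1.56 -0.64] c 2e-21 dq 0.15
[274. 391. 299.] [-30. -30. -19.] [-0.185  0.084  0.072] q [ 0.45  0.27  1.88  0.74  1.49 -0.74] c 7e-22 dq 0.17
[292. 348. 294.] [-30. -24. -27.] [-0.185  0.084  0.072] q [ 0.27  0.24  2.    0.85  1.46 -0.86] c 2e-22 dq 0.18
[310. 305. 288.] [-29. -16. -33.] [-0.185  0.084  0.072] q [ 0.09  0.24  2.1   0.94  1.46 -0.98] c 1e-22 dq 0.19
[328. 262. 282.] [-27.  -7. -38.] [-0.185  0.084  0.072] q [-0.1   0.28  2.19  1.03  1.47 -1.1 ] c 8e-23 dq 0.19
[346. 219. 277.] [-24.   2. -40.] [-0.185  0.084  0.072] q [-0.28  0.34  2.26  1.1   1.5  -1.21] c 3e-23 dq 0.18
[364. 176. 271.] [-20.  11. -41.] [-0.185  0.084  0.072] q [-0.44  0.42  2.31  1.16  1.54 -1.3 ] c 1e-23 dq 0.17
[382. 133. 266.] [-16.  20. -40.] [-0.185  0.084  0.072] q [-0.59  0.52  2.35  1.22  1.57 -1.38] c 1e-24 dq 0.15
[400.  90. 260.] [-11.  28. -36.] [-0.185  0.084  0.072] q [-0.72  0.62  2.39  1.29  1.61 -1.44] c 9e-22 dq 0.13
```

>>> arm_command:
  deltas:
    - {"hand": 0,"tx": -21,"ty": -29,"tz": -1,"wx": -0.142,"wy": 0.065,"wz": 0.055}
    - {"hand": 0,"tx": -22,"ty": -28,"tz": -6,"wx": -0.142,"wy": 0.065,"wz": 0.055}
    - {"hand": 0,"tx": -22,"ty": -26,"tz": -11,"wx": -0.142,"wy": 0.065,"wz": 0.055}
    - {"hand": 0,"tx": -23,"ty": -23,"tz": -16,"wx": -0.142,"wy": 0.065,"wz": 0.055}
    - {"hand": 0,"tx": -23,"ty": -20,"tz": -20,"wx": -0.142,"wy": 0.065,"wz": 0.055}
    - {"hand": 0,"tx": -23,"ty": -15,"tz": -24,"wx": -0.142,"wy": 0.065,"wz": 0.055}
    - {"hand": 0,"tx": -22,"ty": -10,"tz": -27,"wx": -0.142,"wy": 0.065,"wz": 0.055}
    - {"hand": 0,"tx": -21,"ty": -6,"tz": -29,"wx": -0.142,"wy": 0.065,"wz": 0.055}

```text
clock: 2.6
eef_pos: [319.5, 249.8, 277.3]
tcp_rot: [2.781, -1.157, 2.212]
contact_force: [0.4, -0.6, -0.9]
opening: 0.001
grasp_force: 0.0
```

```bash
python3 s.py; python3 - <<'E'
from plan import *
p,R,q=cur();s=fit(0);P=s.x;print(P.round(1),np.abs(s.fun).max())
rows(p,R,np.array([400,90,230.]),Rdir(np.radians(65),0,np.pi),6,P,q)
E
```

```text
clock 2.6
qpos [-0.148  0.282  2.229  1.031  1.479 -1.147]
eef_pos [319.479 249.845 277.31 ]
tcp_rot [ 2.781 -1.157  2.212]
contact_force [ 0.38  -0.6   -0.948]
opening 0.001
axes xyz rows [[-0.24, 0.322, 0.916], [0.943, 0.301, 0.142], [-0.23, 0.898, -0.376]]
[ -1.4 292.9 569.5 494.9  57.2 344. ] 2.069347218507488
angle/row 0.137
[333. 223. 269.] [-19.   4. -24.] [-0.118  0.053  0.046] q [-0.26  0.34  2.27  1.08  1.49 -1.22] c 3e-28 dq 0.11
[346. 197. 262.] [-17.   7. -24.] [-0.118  0.053  0.046] q [-0.37  0.4   2.3   1.12  1.51 -1.3 ] c 9e-29 dq 0.11
[360. 170. 254.] [-16.  11. -24.] [-0.118  0.053  0.046] q [-0.47  0.47  2.33  1.16  1.52 -1.36] c 3e-29 dq 0.1
[373. 143. 246.] [-14.  14. -23.] [-0.118  0.053  0.046] q [-0.56  0.55  2.35  1.2   1.54 -1.42] c 2e-29 dq 0.09
[387. 117. 238.] [-12.  18. -22.] [-0.118  0.053  0.046] q [-0.64  0.62  2.37  1.24  1.56 -1.47] c 2e-29 dq 0.08
[400.  90. 230.] [-10.  21. -21.] [-0.118  0.053  0.046] q [-0.72  0.7   2.38  1.29  1.59 -1.52] c 8e-27 dq 0.08
```

>>> arm_command:
  deltas:
    - {"hand": 0,"tx": -19,"ty": 4,"tz": -24,"wx": -0.118,"wy": 0.053,"wz": 0.046}
    - {"hand": 0,"tx": -17,"ty": 7,"tz": -24,"wx": -0.118,"wy": 0.053,"wz": 0.046}
    - {"hand": 0,"tx": -16,"ty": 11,"tz": -24,"wx": -0.118,"wy": 0.053,"wz": 0.046}
    - {"hand": 0,"tx": -14,"ty": 14,"tz": -23,"wx": -0.118,"wy": 0.053,"wz": 0.046}
    - {"hand": 0,"tx": -12,"ty": 18,"tz": -22,"wx": -0.118,"wy": 0.053,"wz": 0.046}
    - {"hand": 0,"tx": -10,"ty": 21,"tz": -21,"wx": -0.118,"wy": 0.053,"wz": 0.046}

```text
clock: 3.35
eef_pos: [401.2, 91.2, 229.6]
tcp_rot: [1.486, -1.57, 2.79]
contact_force: [0.6, 0.1, -0.3]
opening: 0.002
grasp_force: 0.0
```

```bash
python3 s.py; python3 - <<'E'
from plan import *
from rig import imaging
import cv2,pickle
from h import proj
f=imaging.grab_frame("wrist");g=imaging.grab_frame("scene");pickle.dump((f,g),open("d1.pkl","wb"))
cv2.imwrite("pics/w1.png",np.hstack([cv2.resize(x["image"],(400,300)) for x in(f,g)])[:,:,::-1])
T=f["world_to_cam"];print("wristcam pos",(-T[:3,:3].T@T[:3,3]).round(), "pred lip",proj(f,[499,208.5,154]))
p,R,q=cur();s=fit(0);P=s.x;print(P.round(1),np.abs(s.fun).max())
for y in(50,55,60,65,70):
  print(y);Rt=Rdir(np.radians(y),0,np.pi);qq=q
  for pos in([400,90,180],[440,120,130],[480,190,130],[500,200,130]):
    qq,c=ik(np.array(pos),Rt,qq,P);print(pos,qq.round(2),f"{c:.0e}")
E
```

```text
clock 3.35
qpos [-0.712  0.706  2.381  1.295  1.586 -1.519]
eef_pos [401.168  91.216 229.587]
tcp_rot [ 1.486 -1.57   2.79 ]
contact_force [ 0.645  0.134 -0.348]
opening 0.002
axes xyz rows [[-0.001, 0.0, 1.0], [0.906, -0.423, 0.001], [0.423, 0.906, 0.0]]
wristcam pos [341. -37. 296.] pred lip [330.75483803 282.54943916]
[ -0.8 294.2 568.5 494.9  57.6 344.1] 2.1028056500348384
50
[400, 90, 180] [-0.77  0.93  2.52  1.5   1.55 -1.88] 3e-28
[440, 120, 130] [-0.58  1.07  2.45  1.68  1.61 -1.94] 6e-30
[480, 190, 130] [-0.28  1.05  2.44  1.97  1.71 -1.89] 8e-29
[500, 200, 130] [-0.22  1.03  2.41  2.03  1.71 -1.84] 3e-30
55
[400, 90, 180] [-0.76  0.89  2.47  1.43  1.54 -1.79] 1e-30
[440, 120, 130] [-0.59  1.03  2.4   1.59  1.58 -1.85] 6e-31
[480, 190, 130] [-0.31  1.02  2.39  1.86  1.65 -1.83] 3e-19
[500, 200, 130] [-0.26  1.    2.36  1.91  1.65 -1.78] 1e-30
60
[400, 90, 180] [-0.74  0.87  2.41  1.36  1.54 -1.7 ] 4e-20
[440, 120, 130] [-0.59  1.    2.35  1.51  1.56 -1.77] 4e-19
[480, 190, 130] [-0.34  0.99  2.34  1.75  1.61 -1.75] 2e-22
[500, 200, 130] [-0.29  0.98  2.31  1.8   1.6  -1.71] 1e-19
65
[400, 90, 180] [-0.72  0.85  2.36  1.29  1.55 -1.63] 1e-22
[440, 120, 130] [-0.58  0.97  2.29  1.43  1.55 -1.69] 1e-20
[480, 190, 130] [-0.35  0.97  2.28  1.66  1.58 -1.68] 7e-24
[500, 200, 130] [-0.31  0.96  2.25  1.7   1.58 -1.64] 1e-20
70
[400, 90, 180] [-0.69  0.84  2.3   1.23  1.57 -1.57] 3e-24
[440, 120, 130] [-0.56  0.96  2.24  1.36  1.56 -1.62] 5e-22
[480, 190, 130] [-0.35  0.96  2.23  1.57  1.57 -1.61] 1e-23
[500, 200, 130] [-0.31  0.95  2.2   1.61  1.57 -1.58] 8e-20
```

View pics/w1.png

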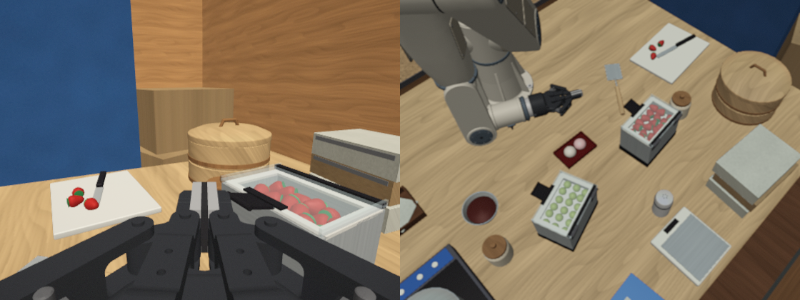

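The left half is the wrist view, with the shut fingertips at about (204,185) and the lip around (258,198). In the right half (scene) the hand is level, pointing left and forward, and well clear of everything. I'll measure the lip close up.

```bash
python3 - <<'E'
import pickle,cv2
f,g=pickle.load(open("d1.pkl","rb"))
cv2.imwrite("pics/w1c.png",cv2.resize(f["image"][230:330,290:450],None,fx=5,fy=5,interpolation=2)[:,:,::-1])
E
```

```text
(no output)
```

View pics/w1c.png

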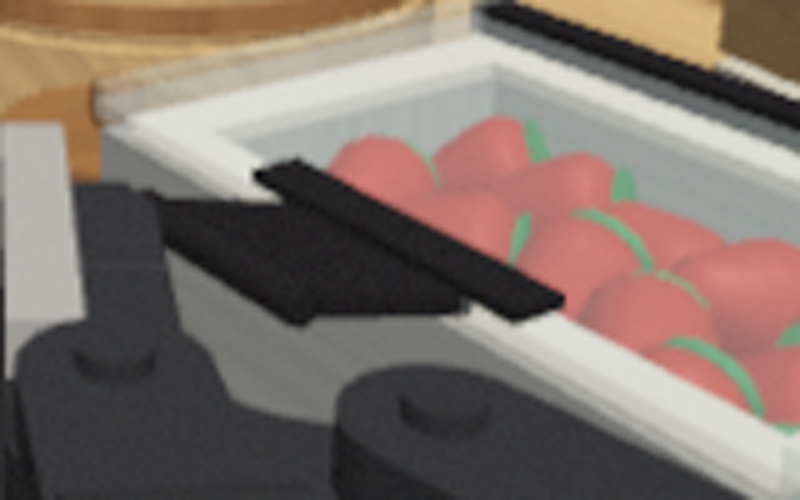

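The wrist crop puts the lip's front corners at about (320,269) and (350.6,295). I'll triangulate those with the top and scene views.

```bash
python3 - <<'E'
import pickle,numpy as np
from h import *
d=pickle.load(open("d0.pkl","rb"));f,g=pickle.load(open("d1.pkl","rb"))
for n,a,b,w in[("L",(195,238.9),(324.5,138.2),(320,269)),("R",(211.05,237.4),(313.9,149.2),(350.6,295))]:
    print(n,[(x.round(1),np.round(e,1)) for x,e in (tri([d["top"],d["scene"],f],[a,b,w]),tri([d["top"],f],[a,w]))],plane(f,w,155).round(1))
E
```

```text
L [(array([498.1, 228.2, 158.2]), array([4.7, 3.9, 1.4])), (array([495.2, 224.4, 161.1]), array([1.8, 1.8]))] [503.7 235.1 155. ]
R [(array([502.1, 185.8, 153.1]), array([4. , 4.2, 1.6])), (array([499.8, 182.2, 154.8]), array([1.3, 1.3]))] [500.5 181.1 155. ]
```

>>> arm_command:
  deltas:
    - {"hand": 0,"tx": -26,"ty": 8,"tz": 12,"wx": 0,"wy": 0,"wz": 0}
    - {"hand": 0,"tx": -26,"ty": 8,"tz": 12,"wx": 0,"wy": 0,"wz": 0}
    - {"hand": 0,"tx": -26,"ty": 8,"tz": 11,"wx": 0,"wy": 0,"wz": 0}
    - {"hand": 0,"tx": -26,"ty": 8,"tz": 11,"wx": 0,"wy": 0,"wz": 0}
    - {"hand": 0,"tx": 0,"ty": 4,"tz": 16,"wx": 0,"wy": 0,"wz": 0}
    - {"hand": 0,"tx": 0,"ty": 4,"tz": 16,"wx": 0,"wy": 0,"wz": 0}
    - {"hand": 0,"tx": 0,"ty": 4,"tz": 16,"wx": 0,"wy": 0,"wz": 0}
    - {"hand": 0,"tx": 0,"ty": 4,"tz": 16,"wx": 0,"wy": 0,"wz": 0}

```text
clock: 4.45
eef_pos: [490.4, 173.7, 126.8]
tcp_rot: [1.927, -1.567, 2.357]
contact_force: [0.7, -0.1, -1.3]
opening: -0.002
grasp_force: 0.0
```

```bash
python3 s.py; python3 - <<'E'
from rig import imaging
import cv2,pickle,numpy as np
f,g,t=[imaging.grab_frame(n) for n in("wrist","scene","top")]
cv2.imwrite("pics/a2.png",np.hstack([cv2.resize(f["image"],(400,300)),cv2.resize(t["image"][190:280,150:270],(400,300),interpolation=2)])[:,:,::-1])
E
```

```text
clock 4.45
qpos [-0.382  0.968  2.245  1.617  1.573 -1.645]
eef_pos [490.37  173.678 126.824]
tcp_rot [ 1.927 -1.567  2.357]
contact_force [ 0.679 -0.062 -1.294]
opening -0.002
axes xyz rows [[-0.003, 0.003, 1.0], [0.91, -0.415, 0.003], [0.415, 0.91, -0.001]]
```

View pics/a2.png

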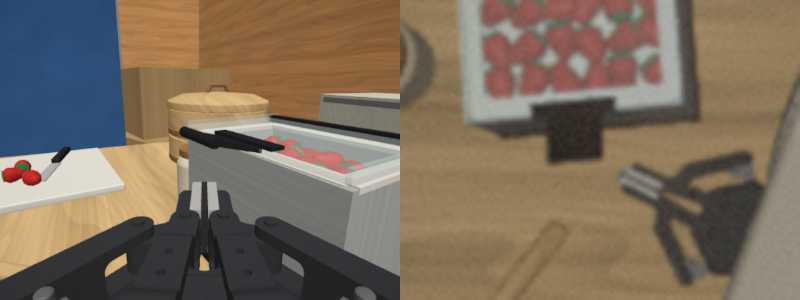

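The wrist view (left) shows the fingertips at (204,185), below and short of the lip, and the lid is untouched. The top crop (right) shows the tip at (625,175) and the gripper's knuckle bulging towards the box. I'll turn the tool to yaw 50° before going under the lip so the knuckle stays behind the tip.

>>> arm_command:
  deltas:
    - {"hand": 0,"tx": 0,"ty": 0,"tz": 0,"wx": -0.13,"wy": 0,"wz": 0}
    - {"hand": 0,"tx": 0,"ty": 0,"tz": 0,"wx": -0.13,"wy": 0,"wz": 0}
    - {"hand": 0,"tx": 0,"ty": -2,"tz": 13,"wx": 0,"wy": 0,"wz": 0}
    - {"hand": 0,"tx": 0,"ty": -2,"tz": 13,"wx": 0,"wy": 0,"wz": 0}
    - {"hand": 0,"tx": 0,"ty": -2,"tz": 13,"wx": 0,"wy": 0,"wz": 0}

```text
clock: 5.22
eef_pos: [510.5, 206.4, 126.5]
tcp_rot: [1.664, -1.569, 2.357]
contact_force: [-0.4, 0.5, 1.6]
opening: -0.001
grasp_force: 0.0
```

```bash
python3 s.py; cat > arc.py <<'E'
from plan import *
import sys
def C(th,rho=155,c=7):
    xb=-rho*np.cos(th)-c*np.sin(th);return np.array([666+xb*.9955,223+xb*.095,143+rho*np.sin(th)-c*np.cos(th)])
yawf=lambda th:np.radians(np.interp(th,[0.3,1.4],[50,40]))
if __name__=="__main__":
    p,R,q=cur();P=fit(0).x;y=np.arctan2(R[1,2],R[0,2]);print("yaw",np.degrees(y))
    for th in np.arange(float(sys.argv[1]),float(sys.argv[2])+1e-6,float(sys.argv[3])):
        pt=C(th);yn=yawf(th);d=R.T@(pt-p);R=Rdir(yn,0,np.pi);q,c=ik(pt,R,q,P)
        print(round(th,3),pt.round(1),"t",d.round(1),"wx",round(yn-y,3),q.round(2),f"{c:.0e}");p=pt;y=yn
E
python3 arc.py 0 1.8 .06
```

```text
clock 5.225
qpos [-0.2    1.029  2.384  2.046  1.697 -1.814]
eef_pos [510.451 206.35  126.489]
tcp_rot [ 1.664 -1.569  2.357]
contact_force [-0.379  0.485  1.61 ]
opening -0.001
axes xyz rows [[-0.001, 0.001, 1.0], [0.771, -0.637, 0.002], [0.637, 0.771, -0.0]]
yaw 50.40677062588619
0.0 [511.7 208.3 136. ] t [ 9.5 -0.2  2.3] wx -0.007 [-0.19  1.    2.4   2.07  1.7  -1.8 ] 2e-20
0.06 [511.6 208.3 145.3] t [ 9.3 -0.1 -0.1] wx 0.0 [-0.19  0.98  2.41  2.07  1.69 -1.78] 5e-19
0.12 [512.  208.3 154.6] t [9.3 0.3 0.3] wx 0.0 [-0.19  0.95  2.41  2.07  1.68 -1.77] 8e-19
0.18 [512.9 208.4 163.9] t [9.3 0.7 0.7] wx 0.0 [-0.19  0.92  2.42  2.07  1.67 -1.75] 3e-30
0.24 [514.5 208.5 173. ] t [9.2 1.1 1.1] wx 0.0 [-0.19  0.89  2.42  2.08  1.66 -1.73] 2e-30
0.3 [516.5 208.7 182.1] t [9.1 1.5 1.5] wx 0.0 [-0.18  0.87  2.43  2.08  1.64 -1.7 ] 2e-30
0.36 [519.1 209.  191.1] t [8.9 1.8 1.9] wx -0.01 [-0.18  0.84  2.43  2.1   1.64 -1.68] 9e-31
0.42 [522.3 209.3 199.8] t [8.8 2.2 2.3] wx -0.01 [-0.17  0.81  2.44  2.12  1.63 -1.66] 4e-30
0.48 [525.9 209.6 208.4] t [8.6 2.5 2.7] wx -0.01 [-0.16  0.78  2.44  
[... 1384 characters left out ...]
01 [-0.01  0.53  2.33  2.41  1.36 -1.39] 2e-21
1.44 [639.  220.4 295.8] t [1.9 5.2 7.5] wx -0.003 [-0.    0.53  2.32  2.42  1.34 -1.37] 1e-23
1.5 [648.1 221.3 297.1] t [1.4 5.2 7.6] wx 0.0 [ 0.    0.53  2.3   2.42  1.33 -1.36] 4e-23
1.56 [657.4 222.2 297.9] t [0.8 5.3 7.6] wx 0.0 [ 0.    0.53  2.28  2.42  1.32 -1.35] 3e-23
1.62 [666.6 223.1 298.2] t [0.2 5.3 7.7] wx 0.0 [ 0.    0.54  2.26  2.42  1.31 -1.34] 1e-24
1.68 [675.9 223.9 297.8] t [-0.3  5.3  7.7] wx 0.0 [ 0.01  0.54  2.24  2.42  1.3  -1.34] 4e-24
1.74 [685.1 224.8 297. ] t [-0.9  5.3  7.6] wx 0.0 [ 0.01  0.55  2.22  2.42  1.29 -1.33] 4e-24
1.8 [694.3 225.7 295.5] t [-1.4  5.2  7.6] wx 0.0 [ 0.01  0.56  2.2   2.42  1.28 -1.32] 5e-24
```

>>> arm_command:
  deltas:
    - {"hand": 0,"tx": 5,"ty": 0,"tz": 1,"wx": 0,"wy": 0,"wz": 0}
    - {"hand": 0,"tx": 5,"ty": 0,"tz": 1,"wx": 0,"wy": 0,"wz": 0}
    - {"hand": 0,"tx": 4,"ty": 0,"tz": 0,"wx": 0,"wy": 0,"wz": 0}
    - {"hand": 0,"tx": 4,"ty": 0,"tz": 0,"wx": 0,"wy": 0,"wz": 0}
    - {"hand": 0,"tx": 5,"ty": 0,"tz": 0,"wx": 0,"wy": 0,"wz": 0}
    - {"hand": 0,"tx": 5,"ty": 0,"tz": 0,"wx": 0,"wy": 0,"wz": 0}

```text
clock: 5.98
eef_pos: [511.8, 207.5, 154.4]
tcp_rot: [1.926, -1.569, 2.094]
contact_force: [-0.1, 0.6, -1.0]
opening: -0.001
grasp_force: 0.5
```

```bash
python3 s.py; python3 - <<'E'
from rig import imaging
import cv2,numpy as np
f,g=[imaging.grab_frame(n) for n in("wrist","scene")]
cv2.imwrite("pics/a3.png",np.hstack([cv2.resize(f["image"],(400,300)),cv2.resize(g["image"][110:230,270:430],(400,300),interpolation=2)])[:,:,::-1])
E
```

```text
clock 5.975
qpos [-0.195  0.949  2.409  2.058  1.673 -1.764]
eef_pos [511.78  207.481 154.354]
tcp_rot [ 1.926 -1.569  2.094]
contact_force [-0.111  0.572 -0.982]
opening -0.001
axes xyz rows [[-0.001, 0.002, 1.0], [0.77, -0.638, 0.002], [0.638, 0.77, -0.001]]
```

View pics/a3.png

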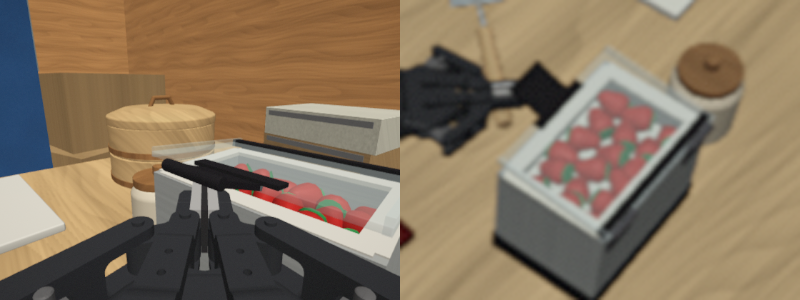

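The wrist view shows the fingertips under the lip at about (205,185), with the lid slightly lifted and its clear edge visible. The scene crop agrees, with the finger under the lip at (520,90). Next I follow the arc.

>>> arm_command:
  deltas:
    - {"hand": 0,"tx": 9,"ty": 0.5,"tz": 1,"wx": 0,"wy": 0,"wz": 0}
    - {"hand": 0,"tx": 9,"ty": 1,"tz": 1,"wx": 0,"wy": 0,"wz": 0}
    - {"hand": 0,"tx": 9,"ty": 1.5,"tz": 1.5,"wx": 0,"wy": 0,"wz": 0}
    - {"hand": 0,"tx": 9,"ty": 2,"tz": 2,"wx": -0.01,"wy": 0,"wz": 0}
    - {"hand": 0,"tx": 9,"ty": 2,"tz": 2.5,"wx": -0.01,"wy": 0,"wz": 0}
    - {"hand": 0,"tx": 8.5,"ty": 2.5,"tz": 2.5,"wx": -0.01,"wy": 0,"wz": 0}
    - {"hand": 0,"tx": 8.5,"ty": 3,"tz": 3,"wx": -0.01,"wy": 0,"wz": 0}
    - {"hand": 0,"tx": 8,"ty": 3,"tz": 3.5,"wx": -0.01,"wy": 0,"wz": 0}

```text
clock: 7.08
eef_pos: [534.7, 210.6, 224.7]
tcp_rot: [1.759, -1.569, 2.211]
contact_force: [0.3, 0.4, -1.3]
opening: 0.003
grasp_force: 0.4
```

```bash
python3 s.py; python3 arc.py .66 1.15 .06|cut -c1-70;  python3 - <<'E'
from rig import imaging
import cv2,numpy as np
f,g=[imaging.grab_frame(n) for n in("wrist","scene")]
cv2.imwrite("pics/a4.png",np.hstack([cv2.resize(f["image"],(400,300)),cv2.resize(g["image"][80:230,250:450],(400,300),interpolation=2)])[:,:,::-1])
E
```

```text
clock 7.075
qpos [-0.142  0.73   2.441  2.171  1.587 -1.597]
eef_pos [534.738 210.618 224.731]
tcp_rot [ 1.759 -1.569  2.211]
contact_force [ 0.345  0.355 -1.334]
opening 0.003
axes xyz rows [[-0.001, 0.002, 1.0], [0.737, -0.676, 0.002], [0.676, 0.737, -0.0]]
yaw 47.45972428919537
0.66 [539.8 211.  232.5] t [7.8 3.5 3.7] wx -0.013 [-0.13  0.71  2.44 
0.72 [545.4 211.5 239.9] t [7.4 3.7 4.2] wx -0.01 [-0.12  0.68  2.44  
0.78 [551.4 212.1 247. ] t [7.1 3.9 4.6] wx -0.01 [-0.11  0.66  2.44  
0.84 [557.8 212.7 253.7] t [6.7 4.2 4.9] wx -0.01 [-0.1   0.64  2.43  
0.9 [564.6 213.3 260.1] t [6.3 4.4 5.3] wx -0.01 [-0.09  0.62  2.42  2
0.96 [571.8 214.  266. ] t [5.9 4.5 5.6] wx -0.01 [-0.08  0.6   2.41  
1.02 [579.3 214.7 271.4] t [5.5 4.7 5.9] wx -0.01 [-0.07  0.58  2.41  
1.08 [587.1 215.5 276.4] t [5.  4.8 6.2] wx -0.01 [-0.06  0.57  2.4   
1.14 [595.2 216.2 280.9] t [4.5 5.  6.5] wx -0.01 [-0.05  0.56  2.38
```

View pics/a4.png

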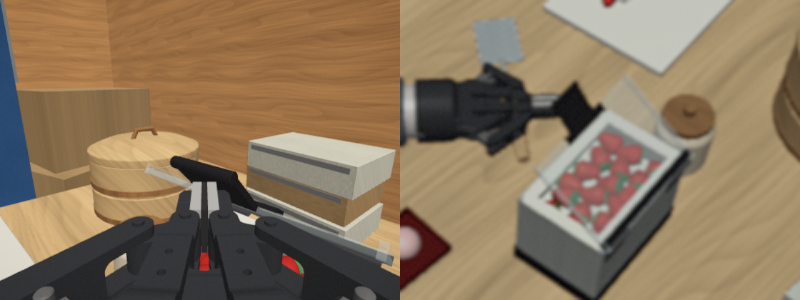

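The lid is about 35° open. Both views show the fingertip under the lip, at (205,185) in the wrist view and (550,105) in the scene crop, and the box has not moved.

>>> arm_command:
  deltas:
    - {"hand": 0,"tx": 8,"ty": 3.5,"tz": 3.5,"wx": -0.01,"wy": 0,"wz": 0}
    - {"hand": 0,"tx": 7.5,"ty": 3.5,"tz": 4,"wx": -0.01,"wy": 0,"wz": 0}
    - {"hand": 0,"tx": 7,"ty": 4,"tz": 4.5,"wx": -0.01,"wy": 0,"wz": 0}
    - {"hand": 0,"tx": 6.5,"ty": 4,"tz": 5,"wx": -0.01,"wy": 0,"wz": 0}
    - {"hand": 0,"tx": 6.5,"ty": 4.5,"tz": 5.5,"wx": -0.01,"wy": 0,"wz": 0}
    - {"hand": 0,"tx": 6,"ty": 4.5,"tz": 5.5,"wx": -0.01,"wy": 0,"wz": 0}
    - {"hand": 0,"tx": 5.5,"ty": 4.5,"tz": 6,"wx": -0.01,"wy": 0,"wz": 0}
    - {"hand": 0,"tx": 5,"ty": 5,"tz": 6,"wx": -0.01,"wy": 0,"wz": 0}

```text
clock: 8.18
eef_pos: [586.9, 215.6, 276.6]
tcp_rot: [1.655, -1.569, 2.235]
contact_force: [-0.8, -0.6, -0.9]
opening: 0.001
grasp_force: 0.3
```

```bash
python3 s.py; python3 arc.py 1.14 1.8 .06|cut -c1-70;  python3 - <<'E'
from rig import imaging
import cv2,numpy as np
f,g=[imaging.grab_frame(n) for n in("wrist","scene")]
cv2.imwrite("pics/a5.png",np.hstack([cv2.resize(f["image"],(400,300)),cv2.resize(g["image"][80:230,250:450],(400,300),interpolation=2)])[:,:,::-1])
E
```

```text
clock 8.175
qpos [-0.057  0.566  2.394  2.328  1.446 -1.442]
eef_pos [586.865 215.629 276.584]
tcp_rot [ 1.655 -1.569  2.235]
contact_force [-0.799 -0.622 -0.938]
opening 0.001
axes xyz rows [[-0.001, 0.002, 1.0], [0.681, -0.733, 0.002], [0.733, 0.681, -0.0]]
yaw 42.88322154491523
1.14 [595.2 216.2 280.9] t [4.3 5.3 6.6] wx -0.009 [-0.05  0.56  2.38 
1.2 [603.6 217.  284.9] t [4.  5.  6.7] wx -0.01 [-0.04  0.55  2.37  2
1.26 [612.2 217.9 288.4] t [3.5 5.1 6.9] wx -0.01 [-0.03  0.54  2.36  
1.32 [621.  218.7 291.4] t [3.  5.2 7.2] wx -0.01 [-0.02  0.53  2.35  
1.38 [629.9 219.6 293.9] t [2.4 5.2 7.3] wx -0.01 [-0.01  0.53  2.33  
1.44 [639.  220.4 295.8] t [1.9 5.2 7.5] wx -0.003 [-0.    0.53  2.32 
1.5 [648.1 221.3 297.1] t [1.4 5.2 7.6] wx 0.0 [ 0.    0.53  2.3   2.4
1.56 [657.4 222.2 297.9] t [0.8 5.3 7.6] wx 0.0 [ 0.    0.53  2.28  2.
1.62 [666.6 223.1 298.2] t [0.2 5.3 7.7] wx 0.0 [ 0.    0.54  2.26  2.
1.68 [675.9 223.9 297.8] t [-0.3  5.3  7.7] wx 0.0 [ 0.01  0.54  2.24 
1.74 [685.1 224.8 297. ] t [-0.9  5.3  7.6] wx 0.0 [ 0.01  0.55  2.22 
1.8 [694.3 225.7 295.5] t [-1.4  5.2  7.6] wx 0.0 [ 0.01  0.56  2.2
```

View pics/a5.png

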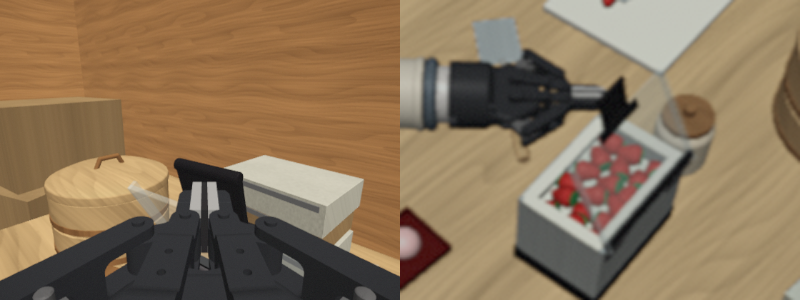

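The lid is about 62° open, with the fingertip behind the lip at (205,185) in the wrist view and (600,98) in the scene crop. The box still hasn't moved, so I'll keep going and slow down near upright.

>>> arm_command:
  deltas:
    - {"hand": 0,"tx": 4.5,"ty": 5,"tz": 6.5,"wx": -0.01,"wy": 0,"wz": 0}
    - {"hand": 0,"tx": 4,"ty": 5,"tz": 6.5,"wx": -0.01,"wy": 0,"wz": 0}
    - {"hand": 0,"tx": 3.5,"ty": 5,"tz": 7,"wx": -0.01,"wy": 0,"wz": 0}
    - {"hand": 0,"tx": 3,"ty": 5,"tz": 7,"wx": -0.01,"wy": 0,"wz": 0}
    - {"hand": 0,"tx": 2,"ty": 4,"tz": 6,"wx": -0.01,"wy": 0,"wz": 0}
    - {"hand": 0,"tx": 1.5,"ty": 3.5,"tz": 5,"wx": 0,"wy": 0,"wz": 0}
    - {"hand": 0,"tx": 1,"ty": 3,"tz": 4,"wx": 0,"wy": 0,"wz": 0}
    - {"hand": 0,"tx": 0.5,"ty": 2,"tz": 3,"wx": 0,"wy": 0,"wz": 0}

```text
clock: 9.28
eef_pos: [641.9, 220.8, 296.3]
tcp_rot: [1.616, -1.569, 2.225]
contact_force: [0.3, 0.4, -0.1]
opening: 0.004
grasp_force: 0.1
```

```bash
python3 s.py
```

```text
clock 9.275
qpos [-0.003  0.527  2.307  2.416  1.337 -1.37 ]
eef_pos [641.947 220.788 296.296]
tcp_rot [ 1.616 -1.569  2.225]
contact_force [ 0.267  0.434 -0.079]
opening 0.004
axes xyz rows [[-0.001, 0.002, 1.0], [0.643, -0.766, 0.002], [0.766, 0.643, -0.0]]
```

>>> arm_command:
  deltas:
    - {"hand": 0,"tx": 0.5,"ty": 2.5,"tz": 3.5,"wx": 0,"wy": 0,"wz": 0}
    - {"hand": 0,"tx": 0.5,"ty": 2.5,"tz": 3.5,"wx": 0,"wy": 0,"wz": 0}
    - {"hand": 0,"tx": 0,"ty": 2.5,"tz": 3.5,"wx": 0,"wy": 0,"wz": 0}
    - {"hand": 0,"tx": 0,"ty": 2.5,"tz": 3.5,"wx": 0,"wy": 0,"wz": 0}
    - {"hand": 0,"tx": 0,"ty": 2.5,"tz": 3.5,"wx": 0,"wy": 0,"wz": 0}
    - {"hand": 0,"tx": 0,"ty": 2.5,"tz": 3.5,"wx": 0,"wy": 0,"wz": 0}
    - {"hand": 0,"tx": 0,"ty": 2.5,"tz": 3.5,"wx": 0,"wy": 0,"wz": 0}
    - {"hand": 0,"tx": 0,"ty": 2.5,"tz": 3.5,"wx": 0,"wy": 0,"wz": 0}

```text
clock: 10.28
eef_pos: [676.2, 223.6, 297.3]
tcp_rot: [1.652, -1.569, 2.188]
contact_force: [0.1, 0.9, -0.2]
opening: -0.001
grasp_force: 0.0
```

```bash
python3 s.py;  python3 - <<'E'
from rig import imaging
import cv2,numpy as np
f,g=[imaging.grab_frame(n) for n in("wrist","scene")]
cv2.imwrite("pics/a6.png",np.hstack([cv2.resize(f["image"],(400,300)),cv2.resize(g["image"][80:230,250:450],(400,300),interpolation=2)])[:,:,::-1])
E
```

```text
clock 10.275
qpos [ 0.004  0.543  2.237  2.413  1.295 -1.335]
eef_pos [676.232 223.563 297.277]
tcp_rot [ 1.652 -1.569  2.188]
contact_force [ 0.104  0.94  -0.163]
opening -0.001
axes xyz rows [[-0.001, 0.002, 1.0], [0.643, -0.766, 0.002], [0.766, 0.643, -0.0]]
```

View pics/a6.png

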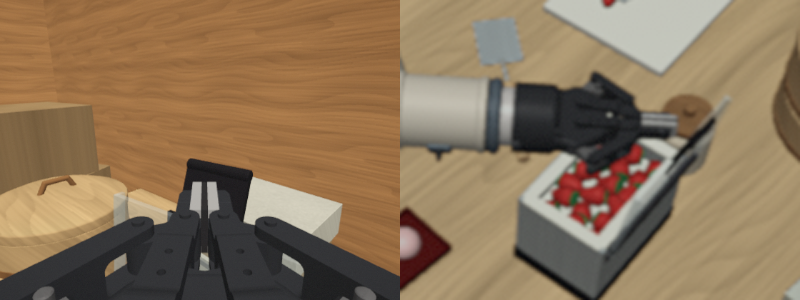

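In the scene crop the lid is upright or past it, with the lip clear of the fingertip at (680,125) and no contact force. I'll draw the hand back and up, then check.

>>> arm_command:
  deltas:
    - {"hand": 0,"tx": 0,"ty": 0,"tz": -6,"wx": 0,"wy": 0,"wz": 0}
    - {"hand": 0,"tx": 5,"ty": 0,"tz": -15,"wx": 0,"wy": 0,"wz": 0}
    - {"hand": 0,"tx": 10,"ty": 0,"tz": -20,"wx": 0,"wy": 0,"wz": 0}
    - {"hand": 0,"tx": 10,"ty": 0,"tz": -20,"wx": 0,"wy": 0,"wz": 0}
    - {"hand": 0,"tx": 10,"ty": 0,"tz": -20,"wx": 0,"wy": 0,"wz": 0}
    - {"hand": 0,"tx": 10,"ty": 0,"tz": -20,"wx": 0,"wy": 0,"wz": 0}
    - {"hand": 0,"tx": 5,"ty": 0,"tz": -10,"wx": 0,"wy": 0,"wz": 0}
    - {"hand": 0,"tx": 0,"ty": 0,"tz": 0,"wx": 0,"wy": 0,"wz": 0}

```text
clock: 11.38
eef_pos: [590.5, 151.4, 348.0]
tcp_rot: [1.439, -1.568, 2.4]
contact_force: [0.4, -0.3, 1.1]
opening: -0.006
grasp_force: 0.0
```

```bash
python3 s.py;  python3 - <<'E'
from rig import imaging
import cv2,numpy as np
t,g=[imaging.grab_frame(n) for n in("top","scene")]
cv2.imwrite("pics/a7.png",np.hstack([cv2.resize(t["image"][120:270,130:330],(400,300),interpolation=2),cv2.resize(g["image"][80:230,250:450],(400,300),interpolation=2)])[:,:,::-1])
E
```

```text
clock 11.375
qpos [-0.211  0.356  2.389  2.194  1.331 -1.255]
eef_pos [590.542 151.355 348.005]
tcp_rot [ 1.439 -1.568  2.4  ]
contact_force [ 0.407 -0.334  1.052]
opening -0.006
axes xyz rows [[-0.002, 0.002, 1.0], [0.642, -0.766, 0.003], [0.766, 0.642, 0.0]]
```

View pics/a7.png

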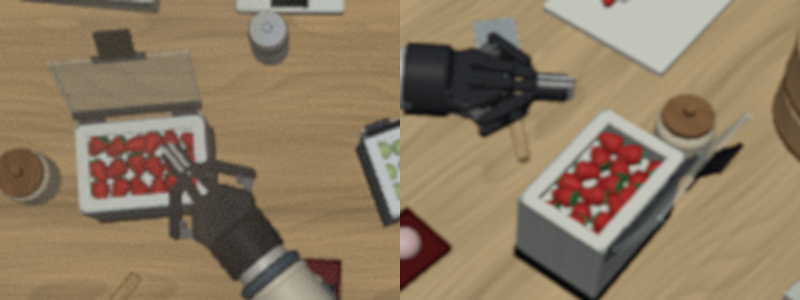

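The lid lies open on its stop: in the top crop the lip is at (113,45) behind the box, and the box is where it was. I'll draw the hand clear of the box and hand in.

>>> arm_command:
  deltas:
    - {"hand": 0,"tx": 8,"ty": 8,"tz": -14,"wx": 0,"wy": 0,"wz": 0}
    - {"hand": 0,"tx": 8,"ty": 8,"tz": -14,"wx": 0,"wy": 0,"wz": 0}
    - {"hand": 0,"tx": 8,"ty": 8,"tz": -14,"wx": 0,"wy": 0,"wz": 0}
    - {"hand": 0,"tx": 8,"ty": 8,"tz": -14,"wx": 0,"wy": 0,"wz": 0}
    - {"hand": 0,"tx": 4,"ty": 4,"tz": -8,"wx": 0,"wy": 0,"wz": 0}
    - {"hand": 0,"tx": 0,"ty": 0,"tz": 0,"wx": 0,"wy": 0,"wz": 0}
    - {"hand": 0,"tx": 0,"ty": 0,"tz": 0,"wx": 0,"wy": 0,"wz": 0}

```text
clock: 12.35
eef_pos: [565.1, 83.9, 383.0]
tcp_rot: [1.822, -1.569, 2.019]
contact_force: [0.2, 0.1, -1.4]
opening: -0.001
grasp_force: 0.0
```

```bash
python3 s.py; python3 -c "
from rig import r;print(r.sign_off())"
```

```text
clock 12.35
qpos [-0.428  0.255  2.379  1.964  1.361 -1.107]
eef_pos [565.105  83.913 383.035]
tcp_rot [ 1.822 -1.569  2.019]
contact_force [ 0.231  0.136 -1.402]
opening -0.001
axes xyz rows [[-0.001, 0.002, 1.0], [0.644, -0.765, 0.002], [0.765, 0.644, -0.0]]
the job is handed in; nothing more can be done
None
```

The strawberry lid lies open against its stop by itself, no shift of the box or anything around it showed in the pictures, the hand is clear, and the job was handed in at about 12.4 s (no verdict was returned).

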